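# Clamp a glued prototype in locking forceps, release it and put it in the tray

### The arm

A 6-joint arm with a two-finger parallel gripper is mounted at the origin on the work surface. World frame = base frame: x ahead of the robot, y to its left, z up, the work surface at z = 0. Lengths are in m, angles in rad, forces in N, time in s.
With the tool pointing down it reaches from about 0.375 to 0.975 m from the base axis. Payload 3.8 kg.
Tool frame: the origin (TCP) lies between the finger pads; the fingertips stand 14 mm ahead of it and the grasp point (between the pads) lies 5 mm behind it; z points along the fingers, y is the direction in which the jaws open and shut (so a half turn about z gives the same grasp; the last joint's range is limited). The gripper opens to 88 mm and grips with 3 to 60 N. Pads are 18 mm wide; open, the fingers measure 123 mm over their backs; the gripper's body (75 mm by 187 mm) begins 45 mm behind the grasp point.
Start: joints at [1.192, 0.264, 1.604, -0, 1.274, -0.037], TCP at [0.226, 0.636, 0.253] pointing down, gripper open.
Joint ranges: [-2.63, 2.63], [-0.94, 2.18], [0.31, 2.57], [-1.31, 4.45], [0, 2.66], [-2.55, 2.55]. Speed limits (rad/s): [2.57, 2.57, 3.14, 3.14, 3.14, 3.14].

### API

Orientations are given as a unit quaternion [x, y, z, w].
In Python, from rig import bot gives the robot as it stands.
- The arm moves only by the tool servo_tool, never from a script. Its argument "targets" is a list of rows, each a list of 7 numbers: the shift along the tool's x, y, z in mm, then the turn, a rotation vector about the tool's x, y, z in degrees, then the finger opening in mm, from 0 to 88.1. In form: [[dx, dy, dz, wx, wy, wz, fingers], ...]. A call has 1 to 8 rows; each row is the pose to reach, as a shift and turn from the pose measured when the call began, along the tool's axes at that moment; what a row does not reach only later rows make up. A row lasts 1/12 s, in which the tool goes at most 41.7 mm and 7.16 degrees, less where a joint would pass 70% of its speed; a pose out of reach is approached as far as the arm can. A call with a gripper value outside its range is refused whole. The fingers move at their own pace and stop on an object; the grip force is fixed at half the most. Time passes only in rows, so rows that repeat a pose let the fingers close. It gives the time, the measured TCP pose, the force and the opening at its end, in the units of the state.
- bot.get_state(): the state, without advancing time (a new reading comes with each control period).
- bot.camera(name): name is "scene" or "top" or "wrist"; returns the picture (420x560x3 uint8, red, green, blue); there is no depth.
- bot.camera_model(name): a dict with "camera_matrix" (3x3 intrinsics, pixels), "distortion" ([k1, k2, p1, p2, k3] as OpenCV has them; the pictures are not rectified), "camera_from_world" (4x4, takes a point from world to camera coordinates). Camera axes: x right, y down, z forward; pixel columns grow to the right and rows downward; lengths in m; the calibration is good to about 2 mm. A picture is of the moment at which its call begins: read the wrist's pose just before it. camera_model takes no time and is no camera call; for the wrist camera it gives the pose at the moment of the call.
- bot.job_done(): hands the job in, once; it reports no verdict.
The state is a dict: "t": time; "joints": joint angles; "qd": joint speeds; "joint_torque": joint torques, N m; "tool_pos": TCP position; "orientation": TCP orientation; "contact_force": force on the tool from outside, world axes, zero at the start; "torque": the same for the moment, N m; "gripper_width": finger opening in m.
Only numpy, scipy, OpenCV 4.12 (cv2) and the standard library are available. Lean on these libraries where they do the work, as an engineer would, in place of code of your own. Each camera call takes 0.05 s, during which the arm holds its last target. There are 200 camera calls.

### The job

The cover of the little prototype case has just been glued: close the bench forceps on it to the second click of its ratchet, no further, so that the cover is pressed fully home, and leave it locked with your hands off for three seconds. Then press the moving ring down to free the ratchet, let the forceps spring fully open, and stand the case upright in the aluminium tray. Be gentle with the handle (25 N bends it) and leave the glue bottle and the mouse where they are.

Things in the scene. Friction and masses are not known exactly. Their poses are not given: they have to be found in the camera images.
- forceps: Locking bench forceps of bright steel, 205 mm long, level on a stand fixed to the desk. Origin on the desk below the pivot; +x points from the pivot to the jaw tips, +y to the side of the moving ring, z up. Closing plane 42 mm above the desk; shanks are 6 mm bars. One half is fixed (ring at -y, jaw at +y); the other turns about the pivot. A light return spring opens it fully (about 1 N at the ring).
- handle: Moving handle: shank and ring. Origin on the shank 20 mm behind the pivot, in the closing plane; its x axis runs roughly along the shank towards the pivot, z up. It swings level towards the fixed ring to close. It also bends down: pressed down on the ring with 2 to 5 N it sinks 1 to 3 mm and the teeth part; rigid stop at 5 mm. Polished: fingers slip on it; once freed it springs outward, away from the fixed ring.
- ring_moving (a point): Centre of the moving finger ring, lying level: outside 28.6 mm, hole 17.4 mm, bar 5.6 mm thick, centre 42 mm and top 45 mm above the desk. Close by pushing its outer side (away from the fixed ring) towards the fixed ring, or squeeze the shanks near the rings; release by pressing its top straight down. From open it travels about 7 mm freely, then presses the cover home (2 to 5 N).
- ring_fixed (a point): Centre of the fixed finger ring, same size and height. The two ring centres are about 66 mm apart when the forceps is fully open and 35 to 53 mm apart when it is locked on a tooth.
- ratchet (a point): Tip of the moving ratchet bar, 98 mm behind the pivot; it passes below the fixed bar (top 47 mm above the desk, between the shanks). Three saw teeth, 3.6 mm apart, which is 4.4 mm of ring travel. Where they bite varies by +-6 mm of ring travel and is not measured: feel the clicks. First click after 13 to 26 mm of ring travel.
- jaw: Moving jaw, a bowed steel bar with a rubber pad; origin at the pivot, in the closing plane. It turns with the handle, which flexes once the jaw is blocked. Feel at the ring: before each click the push climbs 3 to 6 N within 3 mm of travel, then drops at once by 2 N or more; go 1 mm past the drop so that the tooth seats. It falls back 1 to 3.5 mm onto the tooth when let go. Peak at click two: 6 to 18 N.
- jaw_pad (a point): Centre of the fixed jaw's pad face. Both pads are 12 x 12 mm, 36 to 48 mm above the desk; the bowed jaws reach 24 mm to either side of the forceps' axis, top 46 mm above the desk.
- stand (a point): Centre of the top of the dark base plate of the stand, 105 x 85 mm, 10 mm high, below the shanks and rings; a post carries the fixed shank.
- case: Grey printed case of a desk sensor, 44 mm wide (x) x 20 mm deep (y) x 72 mm tall, about 80 g, standing on the desk between the open jaw pads. Origin at the centre of its underside, z up; its -y face carries the orange cover (2 mm thick, 42 x 68 mm), which stands off 2 to 3 mm at first. With the cover home the depth is 22 mm. Above the jaws the top 24 mm is free to grip from above; it can be lifted straight up once the forceps is open.
- cover_plate (a joint): How far the cover stands off the case, in m: 0 is fully home. It slides stiffly (3 N) and stays where it is pushed.
- tray: Shallow aluminium tray, 150 x 130 x 16 mm, walls 4 mm, inner floor 4 mm above the desk, fixed. Origin at the centre of its underside.
- sketchbook: Closed red sketchbook, 150 x 107 x 14 mm, lying still. Origin at the centre of its underside. Not needed.
- glue: White glue bottle with red cap, 28 mm in diameter, 75 mm tall, loose, origin at the centre of its underside. Leave it alone.
- mouse: Black computer mouse, 100 x 58 x 32 mm, loose, origin at the centre of its underside. Leave it alone.
There are look-alikes about, which are no part of the job. There is more than one size of the forceps; the job needs the largest. What is shaped like the case but blue is not meant.

How it is judged:
By the outcome, as a careful person would: the job done as asked, in the order asked, and still so for the second after the job is handed in, with the robot touching nothing.
It also fails if it takes over 72 s, if anything falls off the work surface, if the arm or the gripper's body presses on something with over 40 N, if the wrist force passes 120 N, or if a joint passes its speed limit or range.

## Working session

There is one attempt and no reset: what is moved stays moved. The work goes in short steps, Python scripts to look and compute and a tool call to move; the robot and the scene stay as the last step left them, time stands still between calls to the robot, and variables do not carry over. Pictures are saved under pics/ and viewed, about 8 in all and at most 12, crops included, and the job is handed in when it is done.

Besides the shell and the picture viewer there is one more tool, called as name(argument=value, ...), one argument or row to a line, values as JSON. servo_tool: Moves the arm, as the interface text tells. Its arguments: {"type":"object","properties":{"targets":{"type":"array"}},"required":["targets"]}

```bash
mkdir -p pics; ls; cat > h.py <<'E'
import numpy as np, cv2
from rig import bot
from scipy.spatial.transform import Rotation as R
def snap(n,f):
    im=bot.camera(n); cv2.imwrite('pics/'+f+'.png',im[:,:,::-1]); return im
def ray(n,uv,z,m=None):
    m=m or bot.camera_model(n)
    K=np.array(m['camera_matrix']);d=np.array(m['distortion']);T=np.array(m['camera_from_world'])
    uv=np.array(uv,float).reshape(-1,1,2)
    p=cv2.undistortPoints(uv,K,d)[:,0]
    r=np.c_[p,np.ones(len(p))]@T[:3,:3]; c=-T[:3,:3].T@T[:3,3]
    return c+r*((np.broadcast_to(z,len(p))-c[2])/r[:,2])[:,None]
def proj(n,X,m=None):
    m=m or bot.camera_model(n)
    T=np.array(m['camera_from_world'])
    return cv2.projectPoints(np.array(X,float).reshape(-1,1,3),cv2.Rodrigues(T[:3,:3])[0],T[:3,3],np.array(m['camera_matrix']),np.array(m['distortion']))[0][:,0]
def st():
    s=bot.get_state(); print({k:np.round(s[k],4).tolist() for k in('t','joints','tool_pos','orientation','contact_force','gripper_width')}); return s
E
python3 - <<'E'
from h import *
st()
a=snap('top','top1');b=snap('scene','scene1')
for n in('top','scene'):
    T=np.array(bot.camera_model(n)['camera_from_world']);print(n,-T[:3,:3].T@T[:3,3])
cv2.imwrite('pics/t1.png',cv2.resize(a,(800,600))[:,:,::-1])
E
```

```text
pics
{'t': 0.0, 'joints': [1.1921, 0.2647, 1.6054, 0.0, 1.2737, -0.0369], 'tool_pos': [0.226, 0.6353, 0.2514], 'orientation': [0.1701, 0.9854, -0.0011, -0.0002], 'contact_force': [0.0657, 0.4927, 0.112], 'gripper_width': 0.0882}
top [ 0.36383342 -0.00568019  0.96519029]
scene [0.82915617 0.31682702 0.64070748]
```

View pics/t1.png

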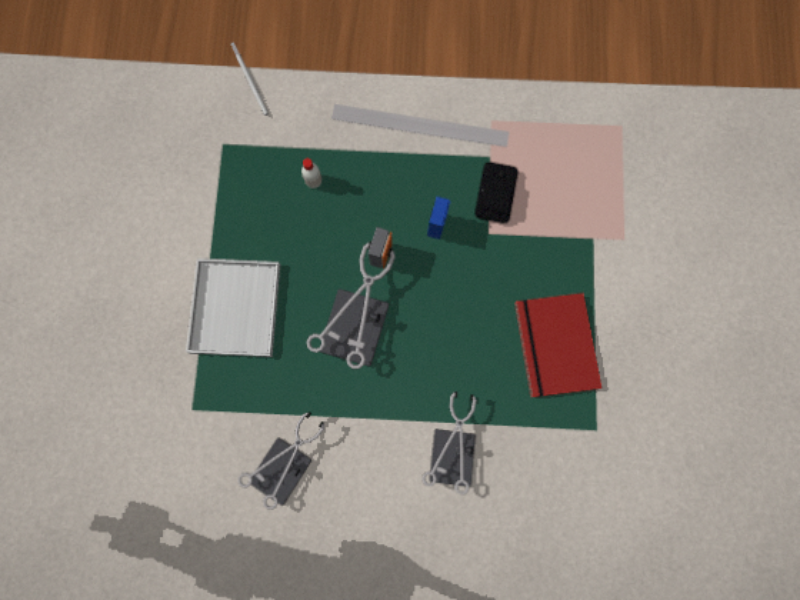

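View pics/scene1.png

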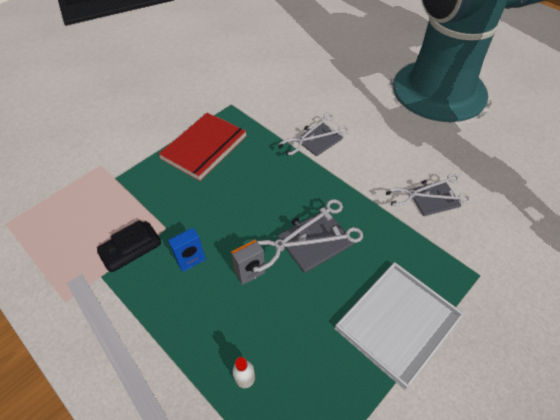

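The top view shows the large forceps with its pivot at about (369,281) and rings at (315,343) and (355,359). The grey case with its orange cover is at (380,245), the tray at (235,308). Blue decoy, glue, mouse and two smaller forceps are elsewhere.

```bash
python3 - <<'E'
from h import *
m=bot.camera_model('top')
s=.7
P={'piv':(369,281,.045),'ringL':(315.5,343,.045),'ringR':(355.5,359,.045),'glue':(315,183,.0),'mouse':(497,192,.03),
'trayTL':(200,260,.016),'trayTR':(278,262,.016),'trayBR':(272,355,.016),'trayBL':(190,351,.016),'caseTL':(375,229,.072),'caseTR':(392,233,.072)}
W={}
for k,(u,v,z) in P.items():
    W[k]=ray('top',[(u*s,v*s)],z,m)[0]; print(k,W[k].round(4))
c=(W['ringL']+W['ringR'])/2
print(np.linalg.norm(W['ringL']-W['ringR']), (W['piv']-c), [np.linalg.norm((W[r]-W['piv'])[:2]) for r in('ringL','ringR')])
print('scene proj',{k:proj('scene',[W[k]]).round(0).tolist() for k in W})
a=cv2.imread('pics/top1.png'); cv2.imwrite('pics/t2.png',cv2.resize(a[140:270,190:320],None,fx=4.6,fy=4.6,interpolation=cv2.INTER_CUBIC))
b=cv2.imread('pics/scene1.png'); cv2.imwrite('pics/s2.png',cv2.resize(b[180:300,215:375],None,fx=5,fy=5,interpolation=cv2.INTER_CUBIC))
E
```

```text
piv [0.5703 0.0467 0.045 ]
ringL [0.4709 0.1214 0.045 ]
ringR [0.4499 0.0598 0.045 ]
glue [0.7427 0.1488 0.    ]
mouse [ 0.7302 -0.1493  0.03  ]
trayTL [0.5974 0.3183 0.016 ]
trayTR [0.6005 0.1948 0.016 ]
trayBR [0.4525 0.1908 0.016 ]
trayBL [0.4526 0.3168 0.016 ]
caseTL [0.6454 0.0409 0.072 ]
caseTR [0.6404 0.0148 0.072 ]
0.06503552469545422 [ 0.10991584 -0.04385057  0.        ] [np.float64(0.1243035222851435), np.float64(0.12112875462719146)]
scene proj {'piv': [[279.0, 243.0]], 'ringL': [[354.0, 233.0]], 'ringR': [[334.0, 205.0]], 'glue': [[245.0, 375.0]], 'mouse': [[129.0, 237.0]], 'trayTL': [[404.0, 382.0]], 'trayTR': [[335.0, 324.0]], 'trayBR': [[392.0, 261.0]], 'trayBL': [[459.0, 311.0]], 'caseTL': [[240.0, 262.0]], 'caseTR': [[231.0, 249.0]]}
```

View pics/t2.png

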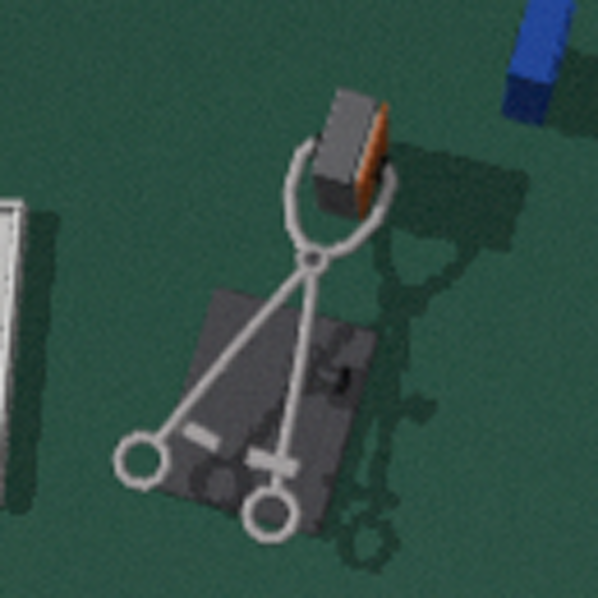

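View pics/s2.png

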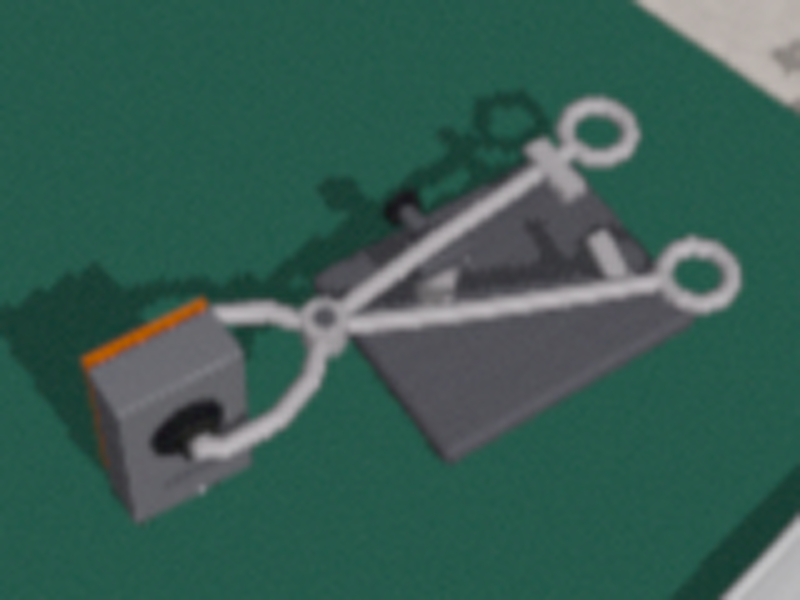

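Both crops agree: ring L, at top-crop (141,460), is the moving one on the +y side. Its low ratchet bar sits at (200,435), and the fixed bar is at ring R. The pivot is at (313,260). The case top spans (341,90), (378,99), (357,190), (316,178), with the cover on the -y side.

```bash
cat >> h.py <<'E'
def go(xyz,yawx):
    "tool shift mm, turn deg for TCP target xyz, pointing down with tool x at yaw (deg)"
    s=bot.get_state(); q=R.from_quat(s['orientation'])
    c,n=np.cos(np.radians(yawx)),np.sin(np.radians(yawx))
    G=R.from_matrix(np.array([[c,n,0],[n,-c,0],[0,0,-1]]).T)
    print('shift',(q.inv().apply(np.array(xyz)-s['tool_pos'])*1e3).round(1),'turn',np.degrees((q.inv()*G).as_rotvec()).round(1))
E
python3 - <<'E'
from h import *
m=bot.camera_model('top')
f=lambda u,v,z:ray('top',[(u/4.6+190,v/4.6+140)],z,m)[0]
L=f(141,460,.045);Rr=f(271,515,.045);P=f(313,260,.045)
C=[f(*p,.072) for p in((341,90),(378,99),(357,190),(316,178))]
print(L,Rr,P,np.linalg.norm(L-Rr)); C=np.array(C)
print(C.round(4),C.mean(0)); d=(C[0]+C[1]-C[2]-C[3]);print('case yaw',np.degrees(np.arctan2(d[1],d[0])),np.linalg.norm(d)/2)
S=np.array([f(215,290,.01),f(375,332,.01)]);d=S[0]-S[1];print('stand',np.degrees(np.arctan2(d[1],d[0]))-90,np.linalg.norm(d))
g=lambda u,v,z:ray('scene',[(u/5+215,v/5+180)],z)[0]
print('scene L,R,P',g(699,275,.045),g(599,132,.045),g(325,322,.045))
go((.49,.152,.12),58)
E
```

```text
[0.47105595 0.12179865 0.045     ] [0.44846216 0.05958575 0.045     ] [0.57064492 0.04731946 0.045     ] 0.06618854708832098
[[0.6473 0.0374 0.072 ]
 [0.6437 0.0198 0.072 ]
 [0.599  0.0272 0.072 ]
 [0.6039 0.0467 0.072 ]] [0.62347238 0.03277901 0.072     ]
case yaw -10.749529867996769 0.044840050150325834
stand -12.0879132881564 0.0817965323249769
scene L,R,P [0.47290016 0.12493419 0.045     ] [0.45100145 0.06350718 0.045     ] [0.57079955 0.04985381 0.045     ]
shift [-410.7 -366.7  132.2] turn [-1.000e-01  1.000e-01  1.024e+02]
```

servo_tool(
  targets=[
    [-410,-366,130,0,0,102.4,0],
    [-410,-366,130,0,0,102.4,0],
    [-410,-366,130,0,0,102.4,0],
    [-410,-366,130,0,0,102.4,0],
    [-410,-366,130,0,0,102.4,0],
    [-410,-366,130,0,0,102.4,0],
    [-410,-366,130,0,0,102.4,0],
    [-410,-366,130,0,0,102.4,0],
  ],
)

```text
t: 0.77
tool_pos: [0.3817, 0.3492, 0.175]
orientation: [0.624, 0.781, -0.001, 0.0]
contact_force: [1.5, 0.5, 0.7]
gripper_width: 0.0367
```

```bash
python3 -c "
from h import *
st();go((.49,.152,.12),58)"
```

```text
{'t': 0.7667, 'joints': [0.6935, 0.0298, 2.0201, -0.0012, 1.0928, 0.4708], 'tool_pos': [0.3817, 0.3492, 0.175], 'orientation': [0.6239, 0.7815, -0.0007, 0.0004], 'contact_force': [1.5494, 0.5429, 0.7367], 'gripper_width': 0.0367}
shift [-216.2   62.    55.3] turn [ 0.   0.1 44.8]
```

servo_tool(
  targets=[
    [-216,62,55,0,0,44.8,0],
    [-216,62,55,0,0,44.8,0],
    [-216,62,55,0,0,44.8,0],
    [-216,62,55,0,0,44.8,0],
    [-216,62,55,0,0,44.8,0],
    [-216,62,55,0,0,44.8,0],
    [-216,62,55,0,0,44.8,0],
    [-216,62,55,0,0,44.8,0],
  ],
)

```text
t: 1.43
tool_pos: [0.4898, 0.1504, 0.1193]
orientation: [0.876, 0.483, -0.001, 0.0]
contact_force: [-0.4, -0.3, 0.6]
gripper_width: 0.0007
```

```bash
python3 -c "
from h import *
st();go((.49,.152,.047),58)
a=snap('wrist','w1')
print(proj('wrist',[[.472,.1234,.045],[.45,.0615,.045],[.5707,.0486,.045]]))"
```

```text
{'t': 1.4333, 'joints': [0.2502, 0.0843, 2.0769, -0.0017, 0.9829, 0.814], 'tool_pos': [0.4898, 0.1504, 0.1193], 'orientation': [0.8757, 0.4829, -0.0014, 0.0004], 'contact_force': [-0.3887, -0.2507, 0.6224], 'gripper_width': 0.0007}
shift [ 1.6 -0.7 72.3] turn [-0.   0.2 -0.2]
[[271.83550457 280.19616104]
 [292.98563024 364.42596585]
 [464.28656573 293.24395342]]
```

View pics/w1.png

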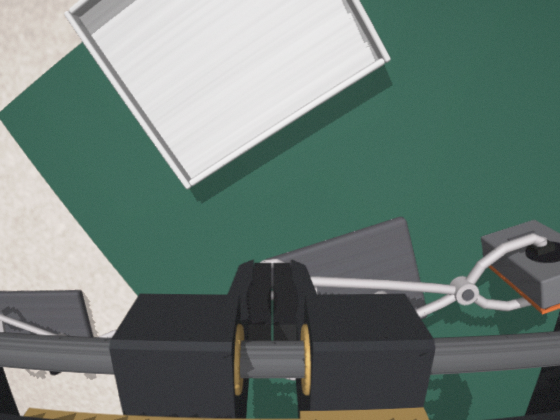

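The wrist view shows the pivot at (467,293), predicted (464,293). The moving ring is hidden behind the closed fingers at about (272,280), and the outer side is free. I descend beside the ring.

servo_tool(
  targets=[
    [1,0,40,0,0,0,0],
    [1,0,65,0,0,0,0],
    [1,0,72,0,0,0,0],
    [1,0,72,0,0,0,0],
  ],
)

```text
t: 1.82
tool_pos: [0.4874, 0.1523, 0.0455]
orientation: [0.874, 0.485, -0.004, -0.0]
contact_force: [-1.0, -0.2, 1.1]
gripper_width: 0.0004
```

servo_tool(
  targets=[
    [-3,0,0,0,0,0,0],
    [-6,0,0,0,0,0,0],
    [-6,0,0,0,0,0,0],
  ],
)

```text
t: 2.07
tool_pos: [0.4849, 0.1474, 0.0469]
orientation: [0.874, 0.486, -0.003, -0.0]
contact_force: [-0.3, -0.1, 1.0]
gripper_width: 0.0005
```

servo_tool(
  targets=[
    [-2,0,0,0,0,0,0],
    [-4,0,0,0,0,0,0],
    [-4,0,0,0,0,0,0],
  ],
)

```text
t: 2.32
tool_pos: [0.4832, 0.1438, 0.0479]
orientation: [0.874, 0.486, -0.002, 0.0]
contact_force: [0.4, 0.2, -0.4]
gripper_width: 0.0002
```

servo_tool(
  targets=[
    [-2,0,0,0,0,0,0],
    [-4,0,0,0,0,0,0],
    [-4,0,0,0,0,0,0],
  ],
)

```text
t: 2.57
tool_pos: [0.4812, 0.1403, 0.0481]
orientation: [0.874, 0.486, -0.002, 0.0]
contact_force: [1.0, 0.1, 0.7]
gripper_width: 0.0002
```

servo_tool(
  targets=[
    [-2,0,0,0,0,0,0],
    [-4,0,0,0,0,0,0],
    [-4,0,0,0,0,0,0],
  ],
)

```text
t: 2.82
tool_pos: [0.4789, 0.1366, 0.0481]
orientation: [0.874, 0.485, -0.002, 0.0]
contact_force: [-0.3, 1.5, -0.5]
gripper_width: 0.0003
```

servo_tool(
  targets=[
    [-2,0,0,0,0,0,0],
    [-3,0,0,0,0,0,0],
    [-3,0,0,0,0,0,0],
  ],
)

```text
t: 3.07
tool_pos: [0.4772, 0.1341, 0.0481]
orientation: [0.874, 0.485, -0.002, 0.0]
contact_force: [0.3, 1.3, 0.1]
gripper_width: 0.0004
```

servo_tool(
  targets=[
    [-2,0,0,0,0,0,0],
    [-2,0,0,0,0,0,0],
    [-2,0,0,0,0,0,0],
  ],
)

```text
t: 3.32
tool_pos: [0.4762, 0.1324, 0.0481]
orientation: [0.874, 0.485, -0.002, 0.0]
contact_force: [1.1, 2.4, 0.8]
gripper_width: 0.0003
```

servo_tool(
  targets=[
    [-1,0,0,0,0,0,0],
    [-2,0,0,0,0,0,0],
    [-2,0,0,0,0,0,0],
  ],
)

```text
t: 3.57
tool_pos: [0.4751, 0.1307, 0.0481]
orientation: [0.874, 0.485, -0.002, 0.0]
contact_force: [0.5, 3.1, -0.2]
gripper_width: 0.0006
```

servo_tool(
  targets=[
    [-1,0,0,0,0,0,0],
    [-2,0,0,0,0,0,0],
    [-2,0,0,0,0,0,0],
  ],
)

```text
t: 3.82
tool_pos: [0.4739, 0.1289, 0.0481]
orientation: [0.874, 0.485, -0.002, 0.0]
contact_force: [0.1, 2.3, -0.3]
gripper_width: 0.0006
```

servo_tool(
  targets=[
    [-1,0,0,0,0,0,0],
    [-1,0,0,0,0,0,0],
    [-1,0,0,0,0,0,0],
  ],
)

```text
t: 4.07
tool_pos: [0.4734, 0.128, 0.0481]
orientation: [0.874, 0.485, -0.002, 0.0]
contact_force: [0.3, 3.1, 0.9]
gripper_width: 0.0002
```

servo_tool(
  targets=[
    [-1,0,0,0,0,0,0],
    [-1,0,0,0,0,0,0],
    [-1,0,0,0,0,0,0],
  ],
)

```text
t: 4.32
tool_pos: [0.4728, 0.1271, 0.0481]
orientation: [0.874, 0.485, -0.002, 0.0]
contact_force: [1.2, 2.5, -0.6]
gripper_width: 0.0005
```

servo_tool(
  targets=[
    [-1,0,0,0,0,0,0],
    [-1,0,0,0,0,0,0],
    [-1,0,0,0,0,0,0],
  ],
)

```text
t: 4.57
tool_pos: [0.4723, 0.1263, 0.0482]
orientation: [0.874, 0.485, -0.002, 0.0]
contact_force: [1.3, 3.4, 0.5]
gripper_width: 0.0009
```

servo_tool(
  targets=[
    [-1,0,0,0,0,0,0],
    [-1,0,0,0,0,0,0],
    [-1,0,0,0,0,0,0],
  ],
)

```text
t: 4.82
tool_pos: [0.4719, 0.1255, 0.0482]
orientation: [0.874, 0.485, -0.001, 0.0]
contact_force: [1.4, 4.0, 0.4]
gripper_width: 0.0004
```

servo_tool(
  targets=[
    [-1,0,0,0,0,0,0],
    [-1,0,0,0,0,0,0],
    [-1,0,0,0,0,0,0],
  ],
)

```text
t: 5.07
tool_pos: [0.4714, 0.1247, 0.0483]
orientation: [0.874, 0.485, -0.001, -0.0]
contact_force: [1.7, 4.4, -0.0]
gripper_width: 0.0007
```

servo_tool(
  targets=[
    [-1,0,0,0,0,0,0],
    [-1,0,0,0,0,0,0],
    [-1,0,0,0,0,0,0],
  ],
)

```text
t: 5.32
tool_pos: [0.4711, 0.1242, 0.0483]
orientation: [0.875, 0.485, -0.001, -0.0]
contact_force: [1.9, 6.1, -1.0]
gripper_width: 0.0004
```

servo_tool(
  targets=[
    [-1.3,0,0,0,0,0,0],
    [-1.3,0,0,0,0,0,0],
  ],
)

```text
t: 5.48
tool_pos: [0.4711, 0.1239, 0.0486]
orientation: [0.875, 0.485, 0.0, -0.001]
contact_force: [1.9, 6.8, -1.5]
gripper_width: 0.0007
```

servo_tool(
  targets=[
    [-1.3,0,0,0,0,0,0],
    [-1.3,0,0,0,0,0,0],
  ],
)

```text
t: 5.65
tool_pos: [0.4711, 0.1237, 0.0488]
orientation: [0.875, 0.484, 0.002, -0.001]
contact_force: [2.7, 7.5, -1.8]
gripper_width: 0.0006
```

servo_tool(
  targets=[
    [-1.3,0,0,0,0,0,0],
    [-1.3,0,0,0,0,0,0],
  ],
)

```text
t: 5.82
tool_pos: [0.4712, 0.1236, 0.0491]
orientation: [0.875, 0.484, 0.003, -0.001]
contact_force: [1.7, 7.7, -1.7]
gripper_width: 0.0004
```

```bash
python3 -c "
from h import *
s=st();go((.4712,.1236,.0478),58)"
```

```text
{'t': 5.8167, 'joints': [0.2025, 0.1345, 2.1787, 0.006, 0.8236, 0.7586], 'tool_pos': [0.4712, 0.1236, 0.0491], 'orientation': [0.875, 0.4841, 0.003, -0.0014], 'contact_force': [1.7271, 7.7338, -1.6979], 'gripper_width': 0.0004}
shift [-0.  -0.   1.3] turn [ 0.  -0.4 -0.1]
```

servo_tool(
  targets=[
    [-2,0,1,0,-0.4,0,0],
    [-2.2,0,1.2,0,-0.4,0,0],
    [-2.2,0,1.2,0,-0.4,0,0],
  ],
)

```text
t: 6.07
tool_pos: [0.4711, 0.1228, 0.0484]
orientation: [0.875, 0.484, 0.001, -0.0]
contact_force: [1.7, 7.7, -0.6]
gripper_width: 0.0
```

servo_tool(
  targets=[
    [-2,0,0.4,0,-0.2,0,0],
    [-2,0,0.4,0,-0.2,0,0],
    [-2,0,0.4,0,-0.2,0,0],
  ],
)

```text
t: 6.32
tool_pos: [0.4712, 0.1225, 0.0485]
orientation: [0.875, 0.483, 0.002, 0.0]
contact_force: [3.1, 8.6, -0.4]
gripper_width: 0.0006
```

servo_tool(
  targets=[
    [-2.5,-0.5,0.5,0,-0.2,0,0],
    [-2.5,-0.5,0.5,0,-0.2,0,0],
    [-2.5,-0.5,0.5,0,-0.2,0,0],
  ],
)

```text
t: 6.57
tool_pos: [0.471, 0.1223, 0.0487]
orientation: [0.876, 0.483, 0.002, 0.001]
contact_force: [3.5, 10.8, -1.9]
gripper_width: 0.0005
```

servo_tool(
  targets=[
    [-2.5,-0.5,0.5,0,-0.2,0,0],
    [-2.5,-0.5,0.5,0,-0.2,0,0],
    [-2.5,-0.5,0.5,0,-0.2,0,0],
  ],
)

```text
t: 6.82
tool_pos: [0.4709, 0.1223, 0.0489]
orientation: [0.876, 0.483, 0.003, 0.001]
contact_force: [3.4, 11.1, -1.6]
gripper_width: -0.0001
```

```bash
python3 - <<'E'
from h import *
st();b=snap('scene','s3');c=snap('top','t3')
x=cv2.resize(b[170:290,225:385],None,fx=3.75,fy=3.75,interpolation=cv2.INTER_CUBIC)[:,:,::-1]
cv2.imwrite('pics/s3c.png',cv2.resize(b[170:290,225:385],None,fx=5,fy=5,interpolation=cv2.INTER_CUBIC)[:,:,::-1])
E
```

```text
{'t': 6.8167, 'joints': [0.2027, 0.1326, 2.1814, 0.0002, 0.8206, 0.7663], 'tool_pos': [0.4709, 0.1223, 0.0489], 'orientation': [0.8759, 0.4825, 0.0033, 0.001], 'contact_force': [3.3736, 11.1363, -1.6331], 'gripper_width': -0.0001}
```

View pics/s3c.png

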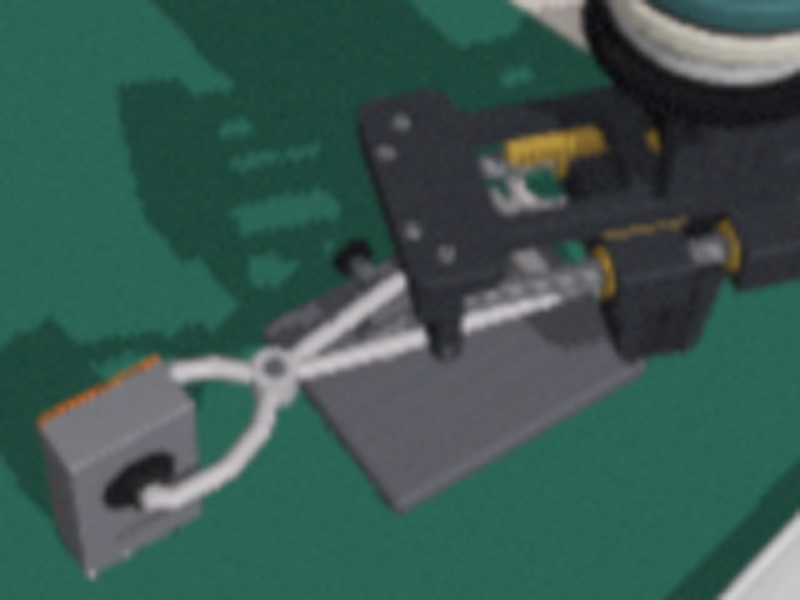

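The scene crop shows the gripper beside the handle with nothing blocking it. The cover (orange) looks almost closed, so I keep pushing.

servo_tool(
  targets=[
    [-3,-0.5,0.7,0,-0.3,0,0],
    [-3,-0.5,0.7,0,-0.3,0,0],
    [-3,-0.5,0.7,0,-0.3,0,0],
  ],
)

```text
t: 7.17
tool_pos: [0.47, 0.1204, 0.0487]
orientation: [0.876, 0.483, 0.002, 0.002]
contact_force: [2.8, 5.1, 0.5]
gripper_width: 0.001
```

servo_tool(
  targets=[
    [-3,-0.5,0.7,0,-0.3,0,0],
    [-3,-0.5,0.7,0,-0.3,0,0],
    [-3,-0.5,0.7,0,-0.3,0,0],
  ],
)

```text
t: 7.42
tool_pos: [0.4693, 0.1191, 0.0486]
orientation: [0.876, 0.482, 0.002, 0.004]
contact_force: [2.6, 7.8, -0.7]
gripper_width: 0.0003
```

First click felt: the push fell from 11.6 to 5.8 N. The second should come about 4.4 mm after it.

servo_tool(
  targets=[
    [-2.5,0,0.4,0,-0.2,0,0],
    [-2.5,0,0.4,0,-0.2,0,0],
  ],
)

```text
t: 7.58
tool_pos: [0.4695, 0.1185, 0.0489]
orientation: [0.876, 0.482, 0.002, 0.004]
contact_force: [3.9, 10.0, -0.2]
gripper_width: 0.0002
```

servo_tool(
  targets=[
    [-2.5,0,0.4,0,-0.2,0,0],
    [-2.5,0,0.4,0,-0.2,0,0],
  ],
)

```text
t: 7.75
tool_pos: [0.4696, 0.1182, 0.0492]
orientation: [0.877, 0.481, 0.003, 0.004]
contact_force: [3.2, 11.2, -0.9]
gripper_width: 0.0005
```

servo_tool(
  targets=[
    [-3,-0.5,0.8,-0.3,-0.3,0,0],
    [-3,-0.5,0.8,-0.3,-0.3,0,0],
  ],
)

```text
t: 7.92
tool_pos: [0.4696, 0.1179, 0.0493]
orientation: [0.877, 0.481, 0.005, 0.007]
contact_force: [3.2, 11.3, -1.6]
gripper_width: 0.0009
```

```bash
python3 -c "
from h import *
s=st();go((.4694,.1178,.0485),58)"
```

```text
{'t': 7.9167, 'joints': [0.2018, 0.124, 2.1905, -0.0146, 0.8128, 0.7797], 'tool_pos': [0.4696, 0.1179, 0.0493], 'orientation': [0.8769, 0.4806, 0.0053, 0.0072], 'contact_force': [3.1589, 11.3057, -1.6024], 'gripper_width': 0.0009}
shift [-0.2 -0.1  0.8] turn [ 1.  -0.1 -0.5]
```

servo_tool(
  targets=[
    [-3,-0.5,0.8,0.8,-0.2,-0.4,0],
    [-3,-0.5,0.8,0.8,-0.2,-0.4,0],
    [-3,-0.5,0.8,0.8,-0.2,-0.4,0],
  ],
)

```text
t: 8.17
tool_pos: [0.47, 0.1177, 0.0495]
orientation: [0.876, 0.483, 0.003, 0.001]
contact_force: [3.5, 11.4, -0.3]
gripper_width: 0.0005
```

servo_tool(
  targets=[
    [-3,-0.5,0.6,0.2,-0.2,0,0],
    [-3,-0.5,0.6,0.2,-0.2,0,0],
  ],
)

```text
t: 8.33
tool_pos: [0.4701, 0.1175, 0.0499]
orientation: [0.876, 0.482, 0.004, 0.0]
contact_force: [4.7, 12.1, -1.3]
gripper_width: 0.0005
```

servo_tool(
  targets=[
    [-3.7,-0.8,1.8,0.1,-0.4,0,0],
    [-3.7,-0.8,1.8,0.1,-0.4,0,0],
  ],
)

```text
t: 8.5
tool_pos: [0.4692, 0.116, 0.0489]
orientation: [0.876, 0.482, 0.003, 0.001]
contact_force: [2.5, 6.8, 1.1]
gripper_width: 0.0005
```

servo_tool(
  targets=[
    [-3.7,-0.8,1.5,0,-0.3,0,0],
    [-3.7,-0.8,1.5,0,-0.3,0,0],
  ],
)

```text
t: 8.67
tool_pos: [0.4684, 0.1142, 0.0484]
orientation: [0.876, 0.482, 0.003, 0.002]
contact_force: [3.1, 7.5, 1.3]
gripper_width: 0.0003
```

The second click has been felt (12.9 to 7.2 N) and I am past the drop, so I back off now.

servo_tool(
  targets=[
    [2,0,0,0,0,0,0],
    [6,0,0,0,0,0,0],
    [15,0,0,0,0,0,0],
    [20,0,0,0,0,0,0],
  ],
)

```text
t: 9.0
tool_pos: [0.479, 0.1311, 0.0481]
orientation: [0.876, 0.482, 0.002, 0.003]
contact_force: [0.4, -0.7, 0.1]
gripper_width: 0.0003
```

servo_tool(
  targets=[
    [0,0,-40,0,0,0,0],
    [20,0,-100,0,0,0,0],
    [50,0,-140,0,0,0,0],
    [90,0,-140,0,0,0,0],
    [120,0,-140,0,0,0,0],
    [120,0,-140,0,0,0,0],
    [120,0,-140,0,0,0,0],
    [120,0,-140,0,0,0,0],
  ],
)

```text
t: 9.67
tool_pos: [0.5412, 0.2325, 0.1868]
orientation: [0.876, 0.483, 0.0, 0.003]
contact_force: [0.1, -0.1, 0.2]
gripper_width: 0.0009
```

```bash
python3 - <<'E'
from h import *
st();a=snap('top','t4');b=snap('scene','s4')
A=cv2.resize(a[150:270,200:300],None,fx=5,fy=5,interpolation=cv2.INTER_CUBIC)
B=cv2.resize(b[180:300,215:375],(400,300),interpolation=cv2.INTER_CUBIC)
B=cv2.copyMakeBorder(B,0,300,0,0,cv2.BORDER_CONSTANT)
cv2.imwrite('pics/c4.png',np.hstack([A,B[:, :300]])[:,:,::-1])
E
```

```text
{'t': 9.6667, 'joints': [0.3664, 0.1523, 1.863, -0.0061, 1.1252, 0.9323], 'tool_pos': [0.5412, 0.2325, 0.1868], 'orientation': [0.8757, 0.4828, 0.0002, 0.0028], 'contact_force': [0.1076, -0.0571, 0.182], 'gripper_width': 0.0009}
```

View pics/c4.png

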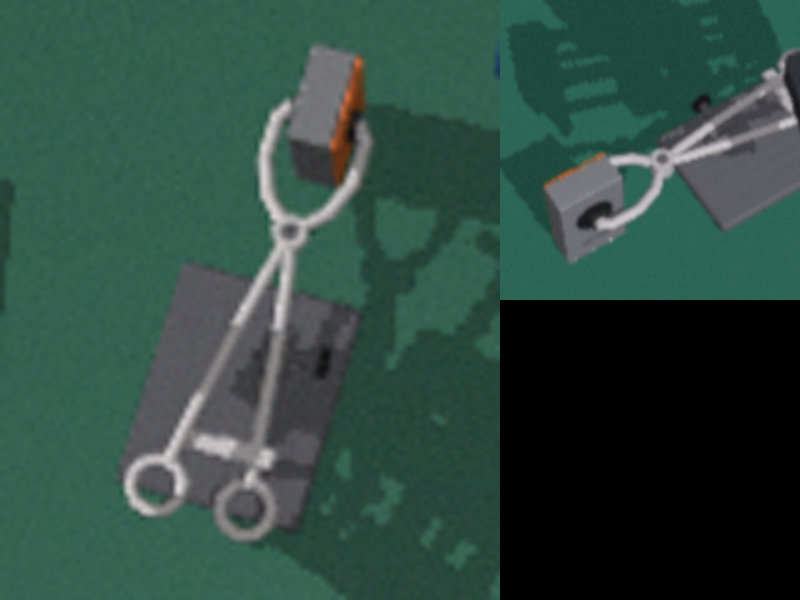

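The forceps is locked and the pads hold the case. The moving ring is at crop (155,485), the fixed ring at (246,510). Now I compute the press position.

```bash
python3 - <<'E'
from h import *
m=bot.camera_model('top')
p=ray('top',[(231,247),(249.2,252),(258,196.4)],.045,m); print(p,np.linalg.norm(p[0]-p[1]))
c=p[0]+[.001,.0015,0]; u=(p[0]-p[2])/np.linalg.norm(p[0]-p[2]); 
t=c+u*.003; print(u,t)
go((t[0],t[1],.075),60)
E
```

```text
[[0.45714485 0.09853802 0.045     ]
 [0.44839988 0.05896792 0.045     ]
 [0.57091368 0.04743095 0.045     ]] 0.04052490035864842
[-0.91218808  0.40977178  0.        ] [0.45540829 0.10126733 0.045     ]
shift [-155.3   -2.8  111.9] turn [ 0.3  0.2 -2.4]
```

servo_tool(
  targets=[
    [0,0,0,0,0,0,0],
    [0,0,0,0,0,0,0],
    [0,0,0,0,0,0,0],
    [0,0,0,0,0,0,0],
    [0,0,0,0,0,0,0],
    [0,0,0,0,0,0,0],
    [0,0,0,0,0,0,0],
    [0,0,0,0,0,0,0],
  ],
)

```text
t: 10.43
tool_pos: [0.5407, 0.2315, 0.1866]
orientation: [0.876, 0.482, -0.0, 0.003]
contact_force: [0.9, -0.2, -0.7]
gripper_width: 0.0004
```

servo_tool(
  targets=[
    [0,0,0,0,0,0,0],
    [0,0,0,0,0,0,0],
    [0,0,0,0,0,0,0],
    [0,0,0,0,0,0,0],
    [0,0,0,0,0,0,0],
    [0,0,0,0,0,0,0],
    [0,0,0,0,0,0,0],
    [0,0,0,0,0,0,0],
  ],
)

```text
t: 11.1
tool_pos: [0.5407, 0.2315, 0.1865]
orientation: [0.876, 0.482, -0.0, 0.003]
contact_force: [-0.5, -0.2, -1.2]
gripper_width: 0.0006
```

servo_tool(
  targets=[
    [0,0,0,0,0,0,0],
    [0,0,0,0,0,0,0],
    [0,0,0,0,0,0,0],
    [0,0,0,0,0,0,0],
    [0,0,0,0,0,0,0],
    [0,0,0,0,0,0,0],
    [0,0,0,0,0,0,0],
    [0,0,0,0,0,0,0],
  ],
)

```text
t: 11.77
tool_pos: [0.5407, 0.2315, 0.1865]
orientation: [0.876, 0.482, -0.0, 0.003]
contact_force: [-0.2, -0.9, -0.5]
gripper_width: 0.0003
```

servo_tool(
  targets=[
    [0,0,0,0,0,0,0],
    [0,0,0,0,0,0,0],
    [0,0,0,0,0,0,0],
    [0,0,0,0,0,0,0],
    [0,0,0,0,0,0,0],
    [0,0,0,0,0,0,0],
    [0,0,0,0,0,0,0],
    [0,0,0,0,0,0,0],
  ],
)

```text
t: 12.43
tool_pos: [0.5407, 0.2315, 0.1866]
orientation: [0.876, 0.482, -0.0, 0.003]
contact_force: [-0.8, 0.7, 0.1]
gripper_width: 0.0004
```

servo_tool(
  targets=[
    [-60,-1,0,0,0,-2.4,0],
    [-100,-2,30,0,0,-2.4,0],
    [-140,-3,70,0,0,-2.4,0],
    [-155,-3,108,0,0,-2.4,0],
    [-155,-3,108,0,0,-2.4,0],
    [-155,-3,108,0,0,-2.4,0],
  ],
)

```text
t: 12.93
tool_pos: [0.4476, 0.0985, 0.0729]
orientation: [0.866, 0.5, -0.007, 0.001]
contact_force: [-1.9, -1.4, -1.1]
gripper_width: 0.0002
```

```bash
python3 -c "
from h import *
st();go((.455,.101,.063),60)"
```

```text
{'t': 12.9333, 'joints': [0.1663, 0.0544, 2.212, -0.0075, 0.8872, 0.6957], 'tool_pos': [0.4476, 0.0985, 0.0729], 'orientation': [0.8663, 0.4995, -0.0066, 0.0006], 'contact_force': [-1.8942, -1.4105, -1.1176], 'gripper_width': 0.0002}
shift [6.  5.2 9.8] turn [-0.3  0.7 -0.1]
```

servo_tool(
  targets=[
    [6,5,4,-0.3,0.7,0,0],
    [6,5,9,-0.3,0.7,0,0],
    [6,5,9,-0.3,0.7,0,0],
    [6,5,9,-0.3,0.7,0,0],
  ],
)

```text
t: 13.27
tool_pos: [0.4568, 0.102, 0.065]
orientation: [0.866, 0.5, 0.001, 0.0]
contact_force: [1.4, -0.6, 0.6]
gripper_width: 0.0002
```

servo_tool(
  targets=[
    [0,0,2,0,0,0,0],
    [0,0,3,0,0,0,0],
    [0,0,3,0,0,0,0],
  ],
)

```text
t: 13.52
tool_pos: [0.4577, 0.1026, 0.0626]
orientation: [0.866, 0.5, 0.002, 0.0]
contact_force: [0.1, -0.0, -0.0]
gripper_width: 0.0007
```

servo_tool(
  targets=[
    [0,0,1,0,0,0,0],
    [0,0,1,0,0,0,0],
    [0,0,1,0,0,0,0],
  ],
)

```text
t: 13.77
tool_pos: [0.4577, 0.1026, 0.0617]
orientation: [0.866, 0.5, 0.002, 0.0]
contact_force: [0.2, -0.4, -0.1]
gripper_width: 0.0003
```

servo_tool(
  targets=[
    [0,0,1,0,0,0,0],
    [0,0,1,0,0,0,0],
    [0,0,1,0,0,0,0],
  ],
)

```text
t: 14.02
tool_pos: [0.4576, 0.1026, 0.0606]
orientation: [0.866, 0.5, 0.002, 0.0]
contact_force: [0.2, 0.6, -0.3]
gripper_width: 0.0003
```

servo_tool(
  targets=[
    [0,-2.5,0.5,0,0,0,0],
    [0,-2.5,1.5,0,0,0,0],
    [0,-2.5,1.5,0,0,0,0],
  ],
)

```text
t: 14.27
tool_pos: [0.4552, 0.1039, 0.059]
orientation: [0.866, 0.5, 0.002, 0.0]
contact_force: [-0.5, 0.2, 2.1]
gripper_width: 0.0005
```

servo_tool(
  targets=[
    [0,0,1,0,0,0,0],
    [0,0,1,0,0,0,0],
    [0,0,1,0,0,0,0],
  ],
)

```text
t: 14.52
tool_pos: [0.4556, 0.1041, 0.0583]
orientation: [0.866, 0.5, 0.002, 0.0]
contact_force: [0.8, 1.0, 0.8]
gripper_width: 0.0007
```

servo_tool(
  targets=[
    [0,0,1,0,0,0,0],
    [0,0,1,0,0,0,0],
    [0,0,1,0,0,0,0],
  ],
)

```text
t: 14.77
tool_pos: [0.4558, 0.1041, 0.0573]
orientation: [0.866, 0.5, 0.002, 0.0]
contact_force: [-0.7, 1.4, 2.0]
gripper_width: 0.0004
```

servo_tool(
  targets=[
    [0,0,1.3,0,0,0,0],
    [0,0,1.3,0,0,0,0],
    [0,0,1.3,0,0,0,0],
  ],
)

```text
t: 15.02
tool_pos: [0.4561, 0.1041, 0.0561]
orientation: [0.866, 0.5, 0.003, 0.001]
contact_force: [0.1, 0.6, 2.8]
gripper_width: 0.0006
```

servo_tool(
  targets=[
    [0,0,1.3,0,0,0,0],
    [0,0,1.3,0,0,0,0],
    [0,0,1.3,0,0,0,0],
  ],
)

```text
t: 15.27
tool_pos: [0.4562, 0.1042, 0.0548]
orientation: [0.866, 0.5, 0.003, 0.001]
contact_force: [0.1, 0.4, 2.9]
gripper_width: 0.0003
```

servo_tool(
  targets=[
    [3,0,0.3,0,0,0,0],
    [7,0,0.3,0,0,0,0],
    [12,0,0.3,0,0,0,0],
    [18,0,0.3,0,0,0,0],
    [24,0,0.3,0,0,0,0],
    [28,0,0.3,0,0,0,0],
  ],
)

```text
t: 15.77
tool_pos: [0.4705, 0.1291, 0.0546]
orientation: [0.866, 0.5, 0.003, 0.001]
contact_force: [0.3, -0.8, 2.3]
gripper_width: 0.0003
```

servo_tool(
  targets=[
    [0,0,-20,0,0,0,0],
    [0,0,-60,0,0,0,0],
    [40,0,-100,0,0,0,0],
    [80,0,-130,0,0,0,0],
    [100,0,-130,0,0,0,0],
    [100,0,-130,0,0,0,0],
  ],
)

```text
t: 16.27
tool_pos: [0.5254, 0.2215, 0.1902]
orientation: [0.865, 0.501, 0.009, 0.001]
contact_force: [0.7, -0.5, 1.8]
gripper_width: 0.0006
```

```bash
python3 - <<'E'
from h import *
st();a=snap('top','t5');b=snap('scene','s5')
A=cv2.resize(a[150:270,200:300],None,fx=5,fy=5,interpolation=cv2.INTER_CUBIC)
B=cv2.resize(b[200:300,225:285],(300,500),interpolation=cv2.INTER_CUBIC)
B=cv2.copyMakeBorder(B,0,100,0,0,cv2.BORDER_CONSTANT)
cv2.imwrite('pics/c5.png',np.hstack([A,B])[:,:,::-1])
E
```

```text
{'t': 16.2667, 'joints': [0.3541, 0.1042, 1.9109, 0.0022, 1.1089, 0.8739], 'tool_pos': [0.5254, 0.2215, 0.1902], 'orientation': [0.8653, 0.5012, 0.0088, 0.0005], 'contact_force': [0.6992, -0.5056, 1.8335], 'gripper_width': 0.0006}
```

View pics/c5.png

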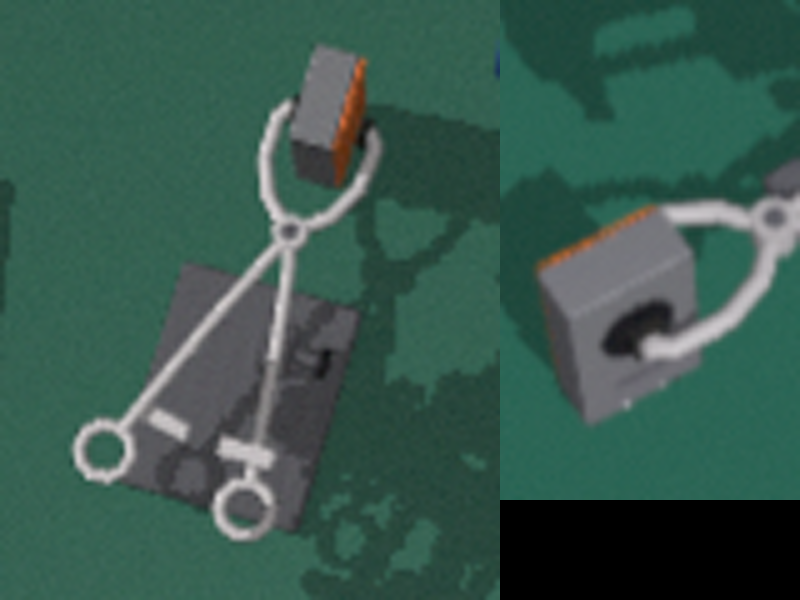

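The forceps is fully open: the moving ring is back at crop (103,449), its starting pixel. The case stands with the cover flush. Next I move above the case.

```bash
python3 - <<'E'
from h import *
m=bot.camera_model('top')
C=ray('top',[(u/5+200,v/5+150) for u,v in((318,46),(354,57),(333,150),(296,137))],.072,m); print(C.round(4),C.mean(0))
d=C[0]+C[1]-C[2]-C[3];print(np.degrees(np.arctan2(d[1],d[0])))
go((.6242,.034,.15),78.5)
E
```

```text
[[0.648  0.0386 0.072 ]
 [0.6439 0.0228 0.072 ]
 [0.6018 0.0296 0.072 ]
 [0.6068 0.0458 0.072 ]] [0.62512311 0.03417655 0.072     ]
-9.508970059718719
shift [-107.3  180.9   35.5] turn [  0.3  -0.2 -18.3]
```

servo_tool(
  targets=[
    [-107,181,35,0,0,-18.3,66],
    [-107,181,35,0,0,-18.3,66],
    [-107,181,35,0,0,-18.3,66],
    [-107,181,35,0,0,-18.3,66],
    [-107,181,35,0,0,-18.3,66],
    [-107,181,35,0,0,-18.3,66],
    [-107,181,35,0,0,-18.3,66],
    [-107,181,35,0,0,-18.3,66],
  ],
)

```text
t: 17.03
tool_pos: [0.6226, 0.0336, 0.1487]
orientation: [0.775, 0.632, 0.001, -0.0]
contact_force: [-0.8, -0.1, 0.8]
gripper_width: 0.0517
```

```bash
python3 - <<'E'
from h import *
st();a=snap('wrist','w6')
cv2.imwrite('pics/w6b.png',cv2.resize(a,(800,600),interpolation=cv2.INTER_CUBIC)[:,:,::-1])
C=[[.6242+dx*np.cos(t)-dy*np.sin(t),.034+dx*np.sin(t)+dy*np.cos(t),.072] for t in[np.radians(-11)] for dx,dy in((.022,.01),(.022,-.012),(-.022,-.012),(-.022,.01))]
print((proj('wrist',C)*1.4286).round(0).tolist())
E
```

```text
{'t': 17.0333, 'joints': [0.0127, 0.2493, 1.8222, 0.0028, 1.0683, 0.2148], 'tool_pos': [0.6226, 0.0336, 0.1487], 'orientation': [0.7753, 0.6316, 0.0015, -0.0004], 'contact_force': [-0.8029, -0.1469, 0.8459], 'gripper_width': 0.0517}
[[447.0, 304.0], [445.0, 354.0], [341.0, 355.0], [339.0, 305.0]]
```

View pics/w6b.png

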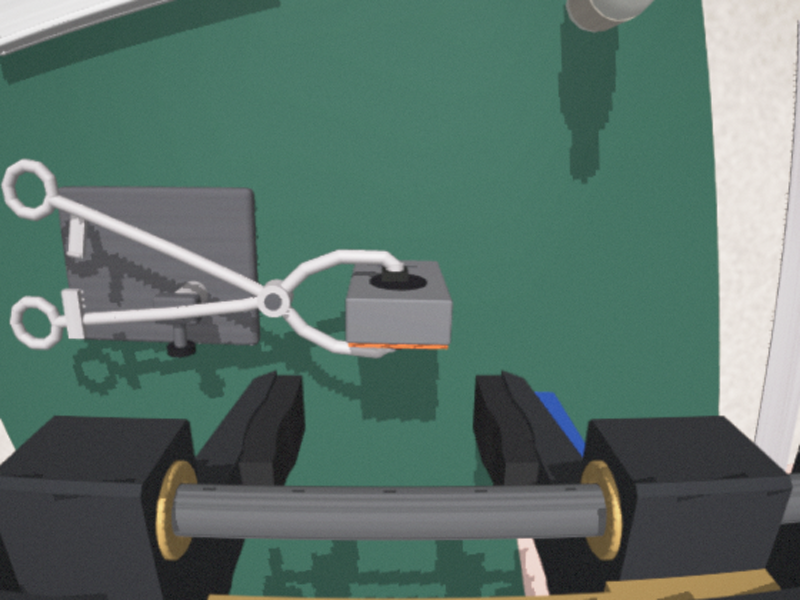

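The wrist view shows the case top from (347,299) to (450,348) with the cover flush, so the prediction was about 5 px off. I correct for this.

```bash
python3 - <<'E'
from h import *
C=ray('wrist',np.array([(347,299),(450,299),(449,348),(347,348)])*.7,.072);print(C.round(4))
c=C.mean(0);d=C[1]+C[2]-C[0]-C[3];y=np.degrees(np.arctan2(d[1],d[0]));print(c,y,np.linalg.norm(d)/2,np.linalg.norm(C[0]-C[3]))
go((c[0],c[1],.066),y+90)
E
```

```text
[[0.6084 0.0499 0.072 ]
 [0.6494 0.0414 0.072 ]
 [0.6454 0.0203 0.072 ]
 [0.6036 0.0289 0.072 ]]
[0.62668625 0.03512046 0.072     ] -11.678405341693516 0.042315277949809486 0.021486218528511764
shift [ 1.1  3.6 83.3] turn [ 0.1 -0.2  0.1]
```

servo_tool(
  targets=[
    [1,3.6,10,0,-0.2,0,66],
    [1,3.6,40,0,-0.2,0,66],
    [1,3.6,70,0,-0.2,0,66],
    [1,3.6,82,0,-0.2,0,66],
    [1,3.6,82,0,-0.2,0,66],
  ],
)

```text
t: 17.5
tool_pos: [0.6225, 0.0365, 0.0628]
orientation: [0.774, 0.633, -0.003, -0.002]
contact_force: [-0.4, 0.3, -0.6]
gripper_width: 0.066
```

servo_tool(
  targets=[
    [0,0,0,0,0,0,40],
    [0,0,0,0,0,0,40],
    [0,0,0,0,0,0,40],
    [0,0,0,0,0,0,40],
    [0,0,0,0,0,0,40],
    [0,0,0,0,0,0,40],
  ],
)

```text
t: 18.0
tool_pos: [0.624, 0.0365, 0.0645]
orientation: [0.774, 0.633, -0.001, -0.001]
contact_force: [1.6, 0.7, 4.0]
gripper_width: 0.044
```

servo_tool(
  targets=[
    [0,0,-5,0,0,0,40],
    [0,0,-20,0,0,0,40],
    [0,0,-45,0,0,0,40],
    [0,0,-70,0,0,0,40],
    [0,0,-95,0,0,0,40],
    [0,0,-95,0,0,0,40],
  ],
)

```text
t: 18.5
tool_pos: [0.6278, 0.0365, 0.166]
orientation: [0.774, 0.633, 0.002, 0.002]
contact_force: [0.8, 0.5, 0.3]
gripper_width: 0.0438
```

```bash
python3 -c "
from h import *
st();go((.526,.256,.15),78.5)
print(ray('top',[(.7*200,.7*260),(.7*278,.7*262),(.7*272,.7*355),(.7*190,.7*351)],.016).mean(0))"
```

```text
{'t': 18.5, 'joints': [0.0188, 0.2399, 1.7993, -0.0008, 1.0959, 0.2195], 'tool_pos': [0.6278, 0.0365, 0.166], 'orientation': [0.7743, 0.6328, 0.0023, 0.0023], 'contact_force': [0.8316, 0.5064, 0.3132], 'gripper_width': 0.0438}
shift [ 194.8 -143.5   15.2] turn [ 0.4 -0.   0. ]
[0.52575167 0.25518998 0.016     ]
```

servo_tool(
  targets=[
    [30,-22,0,0.2,0,0,40],
    [60,-44,0,0.4,0,0,40],
    [90,-66,0,0.4,0,0,40],
    [120,-88,5,0.4,0,0,40],
    [150,-110,10,0.4,0,0,40],
    [180,-132,15,0.4,0,0,40],
    [195,-143,15,0.4,0,0,40],
    [195,-143,15,0.4,0,0,40],
  ],
)

```text
t: 19.17
tool_pos: [0.5236, 0.2589, 0.1487]
orientation: [0.773, 0.634, -0.001, -0.001]
contact_force: [-0.5, -0.5, -1.1]
gripper_width: 0.0444
```

```bash
python3 -c "
from h import *
st();go((.526,.256,.074),78.5)"
```

```text
{'t': 19.1667, 'joints': [0.4152, 0.1817, 1.9046, 0.0025, 1.058, 0.6105], 'tool_pos': [0.5236, 0.2589, 0.1487], 'orientation': [0.7731, 0.6343, -0.001, -0.0014], 'contact_force': [-0.514, -0.5208, -1.0571], 'gripper_width': 0.0444}
shift [-2.4  3.1 74.7] turn [-0.2 -0.   0.2]
```

servo_tool(
  targets=[
    [0,0,25,-0.2,0,0,40],
    [0,0,50,-0.2,0,0,40],
    [0,0,68,-0.2,0,0,40],
    [0,0,75,-0.2,0,0,40],
    [0,0,75,-0.2,0,0,40],
    [0,0,75,-0.2,0,0,40],
  ],
)

```text
t: 19.67
tool_pos: [0.5236, 0.2583, 0.0736]
orientation: [0.773, 0.634, -0.0, -0.0]
contact_force: [0.2, 0.3, -0.4]
gripper_width: 0.0439
```

servo_tool(
  targets=[
    [0,0,1,0,0,0,40],
    [0,0,2,0,0,0,40],
    [0,0,2,0,0,0,40],
  ],
)

```text
t: 19.92
tool_pos: [0.5246, 0.2584, 0.0729]
orientation: [0.773, 0.634, 0.001, 0.0]
contact_force: [-1.3, 0.2, -0.9]
gripper_width: 0.0437
```

servo_tool(
  targets=[
    [0,0,1,0,0,0,40],
    [0,0,1.5,0,0,0,40],
    [0,0,1.5,0,0,0,40],
  ],
)

```text
t: 20.17
tool_pos: [0.5249, 0.2585, 0.0717]
orientation: [0.773, 0.634, 0.001, 0.0]
contact_force: [0.3, -0.0, -1.1]
gripper_width: 0.0442
```

servo_tool(
  targets=[
    [0,0,1,0,0,0,40],
    [0,0,1.5,0,0,0,40],
    [0,0,1.5,0,0,0,40],
  ],
)

```text
t: 20.42
tool_pos: [0.5247, 0.2585, 0.07]
orientation: [0.773, 0.634, 0.001, 0.0]
contact_force: [-0.6, 0.5, -0.5]
gripper_width: 0.044
```

servo_tool(
  targets=[
    [0,0,1,0,0,0,40],
    [0,0,1.2,0,0,0,40],
    [0,0,1.2,0,0,0,40],
  ],
)

```text
t: 20.67
tool_pos: [0.5247, 0.2586, 0.0688]
orientation: [0.773, 0.634, 0.001, 0.0]
contact_force: [0.3, 0.0, -0.5]
gripper_width: 0.0442
```

servo_tool(
  targets=[
    [0,0,1,0,0,0,40],
    [0,0,1.2,0,0,0,40],
    [0,0,1.2,0,0,0,40],
  ],
)

```text
t: 20.92
tool_pos: [0.5249, 0.2589, 0.0685]
orientation: [0.773, 0.634, 0.001, 0.0]
contact_force: [-2.0, 1.1, 3.8]
gripper_width: 0.0441
```

Touchdown at z = 0.0685 as expected, with +3.8 N. I release and retreat.

servo_tool(
  targets=[
    [0,0,0,0,0,0,48],
    [0,0,0,0,0,0,56],
    [0,0,0,0,0,0,64],
    [0,0,0,0,0,0,64],
    [0,0,-10,0,0,0,64],
    [0,0,-40,0,0,0,64],
    [0,0,-80,0,0,0,64],
    [0,0,-110,0,0,0,64],
  ],
)

```text
t: 21.58
tool_pos: [0.5248, 0.2588, 0.181]
orientation: [0.773, 0.634, 0.002, 0.0]
contact_force: [0.2, 0.6, 0.7]
gripper_width: 0.064
```

servo_tool(
  targets=[
    [40,0,-20,0,0,0,64],
    [80,0,-20,0,0,0,64],
    [120,0,-20,0,0,0,64],
    [160,0,-20,0,0,0,64],
    [200,0,-20,0,0,0,64],
    [200,0,-20,0,0,0,64],
  ],
)

```text
t: 22.08
tool_pos: [0.5643, 0.4615, 0.2014]
orientation: [0.772, 0.635, 0.003, -0.001]
contact_force: [0.8, -0.2, 0.2]
gripper_width: 0.0641
```

```bash
python3 - <<'E'
from h import *
st();b=snap('scene','s7');a=snap('top','t7')
A=cv2.resize(a[90:270,120:370],(400,288));B=cv2.resize(b,(400,300))
B=b[180:400,200:480]; A=a[90:270,120:380]
B=cv2.resize(B,(400,314));A=cv2.resize(A,(400,277))
A=cv2.copyMakeBorder(A,0,37,0,0,cv2.BORDER_CONSTANT)
cv2.imwrite('pics/c7.png',np.hstack([A,B])[:,:,::-1])
E
```

```text
{'t': 22.0833, 'joints': [0.6505, 0.3923, 1.5319, 0.0022, 1.2111, 0.8435], 'tool_pos': [0.5643, 0.4615, 0.2014], 'orientation': [0.7722, 0.6354, 0.0032, -0.0009], 'contact_force': [0.7927, -0.2417, 0.2234], 'gripper_width': 0.0641}
```

View pics/c7.png

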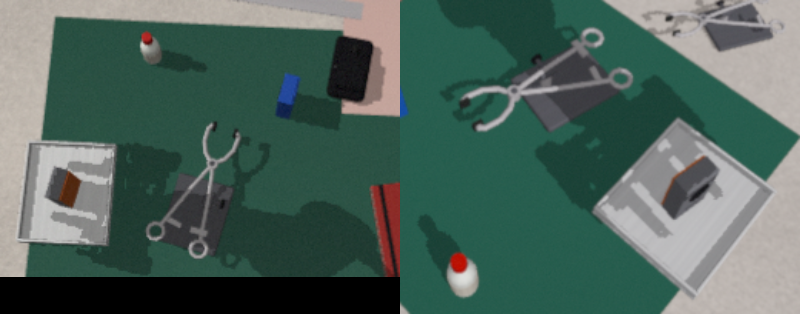

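The case stands upright in the tray with its cover on, the forceps is open and empty, and the glue and mouse have not moved.

```bash
python3 -c "
from rig import bot
print(bot.job_done())"
```

```text
the job is handed in; nothing more can be done
None
```

The job is done and handed in at about t = 22 s, with the case standing upright in the aluminium tray.

- **Closing:** I pushed the moving ring inward and felt two clicks. The push fell from 11.6 to 5.8 N at the first and from 12.9 to 7.2 N at the second. The highest push I measured was about 13 N. I stopped about 3 mm past the second drop, where the push was about 8 N and no third drop had shown.
- **Locked hold:** The forceps stayed locked, hands off, from about t = 8.8 s until I pressed the ring at about t = 14 s.
- **Release:** Pressing the ring down with about 3 N freed the ratchet. The moving ring sprang back to its original pixel in the picture, so the forceps is fully open.
- **Case:** I gripped it across its 44 mm sides and lifted it out. It touched down in the tray at the expected height with 3.8 N, and I let go and backed away.

**Last checks:** The final pictures show the case upright in the tray, the forceps open and empty, and the glue bottle and mouse where they were. The cover looks flush, and the wrist camera put the depth at about 21.5 mm against 22 mm expected.

**Disagreements:** The top and scene cameras differed by 2–4 mm in y. From the pictures, the ring fell back about 4 mm onto its tooth, against the stated 1–3.5 mm, which is within the camera error.

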